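# Clear, load and bar the tin caddy

### The arm

A 6-joint arm with a two-finger parallel gripper is mounted at the origin on a cart in front of the work surface, level with it; the furniture and walls round the work are solid. World frame = base frame: x ahead of the robot, y to its left, z up, the work surface at z = 0. Lengths are in m, angles in rad, forces in N, time in s.
With the tool pointing down it reaches from about 0.3 to 0.875 m from the base axis. Payload 6.4 kg.
Tool frame: the origin (TCP) lies midway between the tips of the shut fingers; the grasp point (between the pads) lies 19 mm behind it; z points along the fingers, y is the line along which they close (so a half turn about z gives the same grasp; the last joint's range is limited). The gripper opens to 85 mm and grips with 20 to 120 N. Pads are 22 mm wide; open, the fingers measure 114 mm over their backs; the gripper's body (76 mm by 85 mm) begins 54 mm behind the grasp point. The pads swing forward as they close: fully open they stand 13 mm farther back than shut.
Start: joints at [0.919, 0.181, 1.607, -0, 1.354, -0.206], TCP at [0.248, 0.519, 0.231] pointing down, gripper open.
Joint ranges: [-2.99, 2.99], [-0.89, 2.07], [0.3, 2.58], [-1.14, 4.28], [0, 2.63], [-3.12, 3.12]. Speed limits (rad/s): [2.57, 2.57, 3.01, 3.14, 3.14, 3.14].

### API

Orientations are given as a 3x3 rotation matrix whose columns are the frame's x, y, z axes.
In Python, from rig import * gives the robot as it stands.
- The arm moves only by the tool carry_out, never from a script. Its argument "steps" is a list of rows, each an object with "gripper": the opening, from 0 (shut) to 1 (fully open); "dp": the shift along the world's x, y, z in units of 0.5 m (1.0 is 0.5 m), a list of three; "rotation": the turn, a rotation vector about the world's x, y, z in units of 60 degrees (1.0 is 60 degrees), a list of three. A call has 1 to 8 rows; each row is the pose to reach, as a shift and turn from the pose commanded when the call began; what a row does not reach only later rows make up. A row lasts 1/8 s, in which the tool goes at most 62.5 mm and 10.7 degrees, less where a joint would pass 70% of its speed; a pose out of reach is approached as far as the arm can. A call with a number of a shift or a turn outside -1 to 1 is refused whole. A call with a gripper value outside its range is refused whole. The fingers move at their own pace and stop on an object; "newtons" is the grip in N (left out, the last holds). Time passes only in rows, so rows that repeat a pose let the fingers close. It gives the time, the measured TCP pose, the force, the opening and the grip force at its end, in the units of the state.
- observe(): the state, without advancing time (a new reading comes with each control period).
- read_camera(name): name is "side" or "top"; returns a dict with "color" (384x512x3 uint8, red, green, blue), "depth" (384x512 float32, m along the optical axis (not along the pixel's ray), 0 where there is no reading), "K" (3x3 intrinsics, pixels), "extrinsics" (4x4, takes a point from world to camera coordinates). Camera axes: x right, y up, looking along -z (the intrinsics and any distortion apply to the point x, -y, -z); pixel columns grow to the right and rows downward; lengths in m; the calibration is good to about 2 mm. A picture is of the moment at which its call begins.
- hand_in(): hands the job in; it is judged then, once.
The state is a dict: "time_s": time; "joints": joint angles; "joint_vel": joint speeds; "joint_torque": joint torques, N m; "eef_pos": TCP position; "eef_rot": TCP orientation; "ft_force": force on the tool from outside, world axes, zero at the start; "wrist_torque": the same for the moment, N m; "finger_gap": finger opening in m; "finger_force": force on a finger pad.
Only numpy, scipy, OpenCV 4.12 (cv2) and the standard library are available. Lean on these libraries where they do the work, as an engineer would, in place of code of your own. Each camera call takes 0.05 s, during which the arm holds its last target. There are 200 camera calls.

### The job

Get the tin caddy ready to go back on its shelf. Take the beech scraper block and with it sweep all the walnut shells off the caddy's floor, over the open front edge into the crumb tray, then stand the scraper upright on the worktop again, clear of the caddy. Stack all the flat fish tins squarely and flush in one upright pile in the middle of the swept floor, long sides along the back rail, and last swing the brass bar down across the front until it lies fully in its catch; leave the glassware and the jigger standing where they are.

Things in the scene. Friction and masses are not known exactly. Their poses are not given: they have to be found in the camera images.
- caddy: Dark walnut tin caddy, fixed: a board 146 mm deep (its x) and 160 mm wide (its y) on feet, low rails at the back (+x) and both sides, open at the front (-x, facing the robot), a post at each front corner, a shallow steel crumb tray drawn out in front below the board's front edge. Origin on the worktop under the board's middle; x to the back, y left, z up.
- caddy_floor (a point): Middle of the board's upper face, 28 mm above the worktop; axes as the caddy's. Clear floor: x from -69 mm (open edge, no lip) to +67 mm (back rail), y from -70 to +70 mm (side rails). Rails stand 17 mm above the floor. Front posts (16 x 14 mm, centres x -57, y -77 and +77 mm) rise 34 mm above it; the brass hinge fork on the right one reaches 62 mm, the catch on the left one 56 mm above it.
- crumb_tray (a point): Middle of the steel crumb tray's inner floor, 24 mm below the caddy's floor and 110 mm in front of its middle; axes as the caddy's. The tray's open part runs from 40 mm in front of this point (front rim 17 mm above the worktop) to 41 mm behind it (right below the board's front edge) and 68 mm to either side.
- drop_bar (a joint): Brass drop bar for the caddy's open front, 8 mm thick fore and aft, 12 mm high, hinged on the right front post about the caddy's x axis. 0 = level across the front, fully down in the open-topped catch on the left post; grows as the bar is raised; 1.57 = upright above the right post; range 0 to 1.9. Stiff hinge (0.11 N m): it stays where it is left and does not fall shut.
- bar_hinge (a point): Axis of the drop bar's hinge on the right front post, 50 mm above the caddy's floor; axes as the caddy's.
- bar_tab (a point): Middle of the thumb tab at the bar's free end, 184 mm from the hinge axis; the tab is 8 mm thick along the caddy's x, 26 mm along the bar, 22 mm the other way. With the bar down it lies 30 mm left of the left post's centre, 78 mm above the worktop. It moves with the bar; its y axis points along the bar away from the hinge.
- scraper_grip (a point): Scraper block of pale beech, 66 mm high, standing on its broad foot: foot 44 mm thick (its x), 116 mm long (its y), 20 mm high, with a steel strip round its lower edge; the grip above it is 22 mm thick and 96 mm long. This point is in the middle of the grip, 44 mm above the underside of the foot. About 0.18 kg.
- tin_0_mid (a point): Flat aluminium fish tin with rounded corners and a ring pull lying within the rim, 60 mm (its x) by 104 mm (its y) by 25 mm high, flat on top and below (either face may lie up), about 0.16 kg; this point is its centre, 12.5 mm above its underside. May be absent.
- tin_1_mid (a point): Flat aluminium fish tin with rounded corners and a ring pull lying within the rim, 60 mm (its x) by 104 mm (its y) by 25 mm high, flat on top and below (either face may lie up), about 0.16 kg; this point is its centre, 12.5 mm above its underside. May be absent.
- tin_2_mid (a point): Flat aluminium fish tin with rounded corners and a ring pull lying within the rim, 60 mm (its x) by 104 mm (its y) by 25 mm high, flat on top and below (either face may lie up), about 0.16 kg; this point is its centre, 12.5 mm above its underside. May be absent.
- tin_3_mid (a point): Flat aluminium fish tin with rounded corners and a ring pull lying within the rim, 60 mm (its x) by 104 mm (its y) by 25 mm high, flat on top and below (either face may lie up), about 0.16 kg; this point is its centre, 12.5 mm above its underside. May be absent.
- shell_0_mid (a point): Half a walnut shell lying open side down, a dome 28 mm across and 15 mm high; this point is on its axis 6 mm above its flat side. May be absent.
- shell_1_mid (a point): Half a walnut shell lying open side down, a dome 28 mm across and 15 mm high; this point is on its axis 6 mm above its flat side. May be absent.
- shell_2_mid (a point): Half a walnut shell lying open side down, a dome 28 mm across and 15 mm high; this point is on its axis 6 mm above its flat side. May be absent.
- shell_3_mid (a point): Half a walnut shell lying open side down, a dome 28 mm across and 15 mm high; this point is on its axis 6 mm above its flat side. May be absent.
- tumbler: Bystander: glass tumbler with ice, 73 mm across, 100 mm high; origin at the centre of its underside. Leave it standing where it is.
- bowl: Bystander: gold-coloured glass bowl, 120 mm across, 72 mm high; origin at the centre of its underside. Leave it standing where it is.
- jigger: Bystander: brass jigger, 47 mm across, 101 mm high; origin at the centre of its underside. Leave it standing where it is.

How it is judged:
On the way, in this order (a step that is already met when the one before it is completed fails the run):
1. the held scraper's foot is down on the caddy's floor (contact force between the fingers and scraper above 1 N and z of scraper_grip in the frame of caddy_floor below 0.054 m and angle between scraper_grip's own z axis and vertical below 0.25 rad and x of scraper_grip in the frame of caddy_floor between -0.07 and 0.07 m and y of scraper_grip in the frame of caddy_floor between -0.05 and 0.05 m), for 0.1 s.
2. all walnut shells lie in the crumb tray, with the scraper still in the gripper (contact force between the fingers and scraper above 1 N and z of each of shell_0_mid, shell_1_mid, shell_2_mid, shell_3_mid in the frame of crumb_tray below 0.022 m and x of shell_0_mid in the frame of crumb_tray between -0.045 and 0.05 m and y of shell_0_mid in the frame of crumb_tray between -0.071 and 0.071 m and x of shell_1_mid in the frame of crumb_tray between -0.045 and 0.05 m and y of shell_1_mid in the frame of crumb_tray between -0.071 and 0.071 m and x of shell_2_mid in the frame of crumb_tray between -0.045 and 0.05 m and y of shell_2_mid in the frame of crumb_tray between -0.071 and 0.071 m and x of shell_3_mid in the frame of crumb_tray between -0.045 and 0.05 m and y of shell_3_mid in the frame of crumb_tray between -0.071 and 0.071 m), for 0.2 s.
3. all tins stand, let go, in one square pile on the caddy's floor, while the bar is still raised (x of tin_0_mid in the frame of caddy_floor between -0.022 and 0.038 m and y of tin_0_mid in the frame of caddy_floor between -0.02 and 0.02 m and angle between the z axis of each of tin_0_mid, tin_1_mid, tin_2_mid, tin_3_mid and the z axis of caddy_floor, either way round below 0.06 rad and angle between the y axis of each of tin_0_mid, tin_1_mid, tin_2_mid, tin_3_mid and the y axis of caddy_floor, either way round below 0.14 rad and linear speed of each of tin_0, tin_1, tin_2, tin_3 below 0.03 m/s and horizontal distance between tin_0_mid and tin_1_mid below 0.01 m and angle between the y axis of tin_0_mid and the y axis of tin_1_mid, either way round below 0.12 rad and horizontal distance between each of tin_0_mid, tin_1_mid and tin_2_mid below 0.01 m and angle between the y axis of each of tin_0_mid, tin_1_mid and the y axis of tin_2_mid, either way round below 0.12 rad and horizontal distance between each of tin_0_mid, tin_1_mid, tin_2_mid and tin_3_mid below 0.01 m and angle between the y axis of each of tin_0_mid, tin_1_mid, tin_2_mid and the y axis of tin_3_mid, either way round below 0.12 rad and x of tin_1_mid in the frame of caddy_floor between -0.022 and 0.038 m and y of tin_1_mid in the frame of caddy_floor between -0.02 and 0.02 m and x of tin_2_mid in the frame of caddy_floor between -0.022 and 0.038 m and y of tin_2_mid in the frame of caddy_floor between -0.02 and 0.02 m and x of tin_3_mid in the frame of caddy_floor between -0.022 and 0.038 m and y of tin_3_mid in the frame of caddy_floor between -0.02 and 0.02 m and contact force between the fingers and tin_0 below 0.3 N and contact force between the fingers and tin_1 below 0.3 N and contact force between the fingers and tin_2 below 0.3 N and contact force between the fingers and tin_3 below 0.3 N and value of joint drop_bar above 0.8 rad), for 0.2 s.
4. the bar lies down in its catch (value of joint drop_bar below 0.05 rad), for 0.2 s.
At the end, for the whole second after the job is handed in: Shells in the tray; tins level in one pile: any two within 10 mm and 0.12 rad, long sides along the rail (0.14 rad), pile within 20 mm sideways and 22 mm forward/38 mm back of the floor's middle; bar within 0.05 rad of down; scraper upright on the worktop, clear of caddy; all let go, at rest (z of each of shell_0_mid, shell_1_mid, shell_2_mid, shell_3_mid in the frame of crumb_tray below 0.022 m and x of shell_0_mid in the frame of crumb_tray between -0.045 and 0.05 m and y of shell_0_mid in the frame of crumb_tray between -0.071 and 0.071 m and x of shell_1_mid in the frame of crumb_tray between -0.045 and 0.05 m and y of shell_1_mid in the frame of crumb_tray between -0.071 and 0.071 m and x of shell_2_mid in the frame of crumb_tray between -0.045 and 0.05 m and y of shell_2_mid in the frame of crumb_tray between -0.071 and 0.071 m and x of shell_3_mid in the frame of crumb_tray between -0.045 and 0.05 m and y of shell_3_mid in the frame of crumb_tray between -0.071 and 0.071 m and x of tin_0_mid in the frame of caddy_floor between -0.022 and 0.038 m and y of tin_0_mid in the frame of caddy_floor between -0.02 and 0.02 m and angle between the z axis of each of tin_0_mid, tin_1_mid, tin_2_mid, tin_3_mid and the z axis of caddy_floor, either way round below 0.06 rad and angle between the y axis of each of tin_0_mid, tin_1_mid, tin_2_mid, tin_3_mid and the y axis of caddy_floor, either way round below 0.14 rad and linear speed of each of tin_0, tin_1, tin_2, tin_3, shell_0, shell_1, shell_2, shell_3, scraper below 0.03 m/s and horizontal distance between tin_0_mid and tin_1_mid below 0.01 m and angle between the y axis of tin_0_mid and the y axis of tin_1_mid, either way round below 0.12 rad and horizontal distance between each of tin_0_mid, tin_1_mid and tin_2_mid below 0.01 m and angle between the y axis of each of tin_0_mid, tin_1_mid and the y axis of tin_2_mid, either way round below 0.12 rad and horizontal distance between each of tin_0_mid, tin_1_mid, tin_2_mid and tin_3_mid below 0.01 m and angle between the y axis of each of tin_0_mid, tin_1_mid, tin_2_mid and the y axis of tin_3_mid, either way round below 0.12 rad and x of tin_1_mid in the frame of caddy_floor between -0.022 and 0.038 m and y of tin_1_mid in the frame of caddy_floor between -0.02 and 0.02 m and x of tin_2_mid in the frame of caddy_floor between -0.022 and 0.038 m and y of tin_2_mid in the frame of caddy_floor between -0.02 and 0.02 m and x of tin_3_mid in the frame of caddy_floor between -0.022 and 0.038 m and y of tin_3_mid in the frame of caddy_floor between -0.02 and 0.02 m and contact force between the fingers and tin_0 below 0.3 N and contact force between the fingers and tin_1 below 0.3 N and contact force between the fingers and tin_2 below 0.3 N and contact force between the fingers and tin_3 below 0.3 N and value of joint drop_bar below 0.05 rad and angle between scraper_grip's own z axis and vertical below 0.1 rad and height (world z) of scraper_grip between 0.036 and 0.052 m and contact force between the fingers and scraper below 0.3 N and (x of scraper_grip in the frame of caddy_floor above 0.09 m or y of scraper_grip in the frame of caddy_floor above 0.1 m or x of scraper_grip in the frame of caddy_floor below -0.17 m or y of scraper_grip in the frame of caddy_floor below -0.1 m)); the robot touches nothing.
It fails at once if the tumbler is knocked over or pushed more than 4 cm (angle between tumbler's own z axis and vertical above 0.4 rad or distance of tumbler from where it was at the start of the episode above 0.04 m).
It fails at once if the bowl is knocked over or pushed more than 4 cm (angle between bowl's own z axis and vertical above 0.4 rad or distance of bowl from where it was at the start of the episode above 0.04 m).
It fails at once if the jigger is knocked over or pushed more than 4 cm (angle between jigger's own z axis and vertical above 0.4 rad or distance of jigger from where it was at the start of the episode above 0.04 m).
Of tin_0, tin_1, tin_2, tin_3 only 3 to 4 are there at a start; the rules pass over those that are not, and their reading is None.
Of shell_0, shell_1, shell_2, shell_3 only 2 to 4 are there at a start; the rules pass over those that are not, and their reading is None.
At some moment in a run one of tin_0, tin_1, tin_2, tin_3 may be knocked a few centimetres aside while the robot is not near it.
Once in a run the grip may slacken for a moment while it holds something.
It also fails if it takes over 210 s, if anything falls off the work surface, if the arm or the gripper's body presses on something with over 40 N, if the wrist force passes 120 N, or if a joint passes its speed limit or range.

## Working session

There is one attempt and no reset: what is moved stays moved. The work goes in short steps, Python scripts to look and compute and a tool call to move; the robot and the scene stay as the last step left them, time stands still between calls to the robot, and variables do not carry over. Pictures are saved under pics/ and viewed, at most 14 in all, crops included, and the job is handed in when it is done.

Besides the shell and the picture viewer there is one more tool, called after "Request:" in YAML: its name, and indented under it one key for each argument. carry_out: Moves the arm, as the interface text tells. Shifts and turns lie within -1 to 1; 1 stands for 0.5 m of shift or 60 degrees of turn. Its arguments: {"type":"object","properties":{"steps":{"type":"array"},"newtons":{"type":"number"}},"required":["steps"]}

```bash
mkdir -p pics; cat > h.py <<'E'
from rig import *
import numpy as np, cv2
def cam(n):
    c=read_camera(n); return c
def world(c):
    K=np.array(c["K"]);E=np.array(c["extrinsics"]);d=c["depth"]
    h,w=d.shape;u,v=np.meshgrid(np.arange(w),np.arange(h))
    x=(u-K[0,2])/K[0,0]*d;y=(v-K[1,2])/K[1,1]*d
    P=np.stack([x,-y,-d,np.ones_like(d)],-1)@np.linalg.inv(E).T
    P=P[...,:3].copy();P[d<=0]=np.nan
    return P
def save(c,f,crop=None,s=1.5):
    im=c["color"][...,::-1]
    if crop: r0,r1,c0,c1=crop; im=im[r0:r1,c0:c1]
    cv2.imwrite("pics/"+f,cv2.resize(im,None,fx=s,fy=s,interpolation=cv2.INTER_CUBIC))
E
python3 - <<'E'
from h import *
for n in("top","side"):
    c=cam(n);save(c,n+"0.png");np.save(n+"0.npy",world(c));print(n,c["K"],np.linalg.inv(c["extrinsics"]).round(3))
o=observe();print(o["eef_pos"],o["eef_rot"],o["finger_gap"])
E
```

```text
top [[396.81104882   0.         258.8112835 ]
 [  0.         396.81104882 190.81521409]
 [  0.           0.           1.        ]] [[ 0.028  0.987 -0.16   0.27 ]
 [-1.     0.028  0.     0.109]
 [ 0.005  0.16   0.987  1.33 ]
 [ 0.     0.     0.     1.   ]]
side [[417.12751515   0.         260.37734985]
 [  0.         417.12751515 190.66203667]
 [  0.           0.           1.        ]] [[ 0.86   0.321 -0.397 -0.134]
 [-0.511  0.524 -0.681 -0.965]
 [-0.01   0.789  0.615  1.024]
 [ 0.     0.     0.     1.   ]]
[0.24760991 0.51840568 0.23047034] [[-9.02253595e-01  4.31204713e-01 -9.72957193e-04]
 [ 4.31205680e-01  9.02252781e-01 -1.25727895e-03]
 [ 3.35708724e-04 -1.55392912e-03 -9.99998736e-01]] 0.08541046990059623
```

View pics/top0.png

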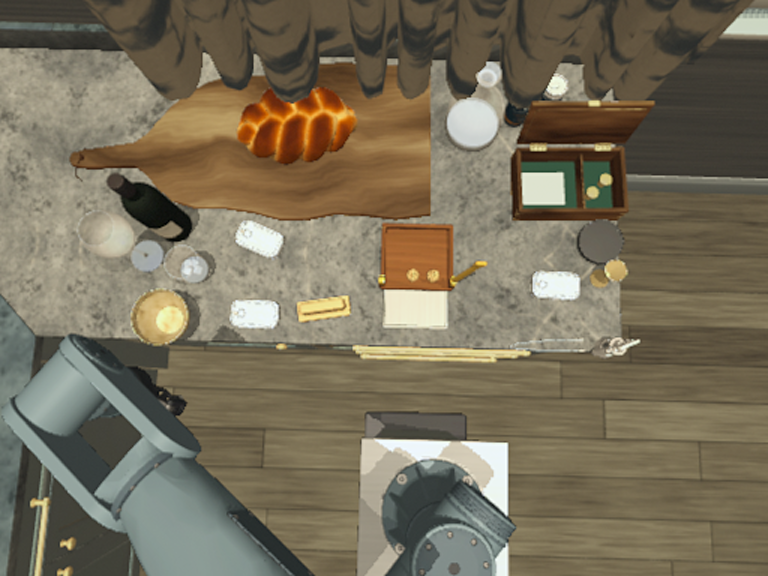

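View pics/side0.png

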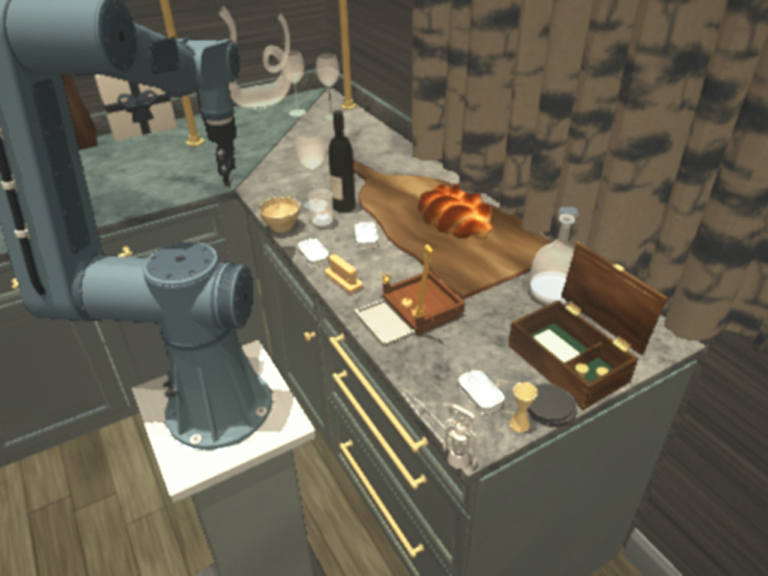

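Top view: three white tins (shown px (260,239), (255,314), (556,285)), scraper (323,308), caddy (417,257) with two shells near its front, bar raised on the right post. Tumbler (190,265), bowl (160,315) and jigger (610,272) are the bystanders. Measuring next.

```bash
cat >> h.py <<'E'
def rect(P,m,off=0):
    m=cv2.morphologyEx(m.astype(np.uint8),cv2.MORPH_OPEN,np.ones((2,2),np.uint8))
    n,l,st,ce=cv2.connectedComponentsWithStats(m)
    out=[]
    for i in range(1,n):
        if st[i,4]<60: continue
        p=P[l==i]; r=cv2.minAreaRect(p[:,:2].astype(np.float32)*1000)
        (cx,cy),(w,h),a=r
        if w<h: w,h,a=h,w,a+90
        a=(a+90)%180-90   # direction of the long side from +x
        out.append((np.round([cx,cy],1),np.round([w,h],1),round(a,1),np.round(np.nanmedian(p[:,2])*1000,1),ce[i].round(0)))
    return out
E
python3 - <<'E'
from h import *
P=np.load("top0.npy");c=cam("top");h=c["color"].astype(int);P=world(c)
save(c,"crop0.png",(135,235,140,320),4.2)
print("table",np.nanmedian(P[170:200,200:240,2]))
x,y,z=P[...,0],P[...,1],P[...,2]
reg=(x>0.2)&(x<.8)
white=(h.min(-1)>165)
print("tins");[print(r) for r in rect(P,reg&white&(z>.015)&(z<.036))]
print("scr");[print(r) for r in rect(P,reg&(z>.05)&(z<.08)&(y>.1)&(y<.3))]
print("scrfoot");[print(r) for r in rect(P,reg&(z>.01)&(z<.08)&(y>.17)&(y<.33)&(x<.47)&~white)]
cad=(x>.3)&(x<.6)&(y>-.13)&(y<.16)
print("caddy all");[print(r) for r in rect(P,cad&(z>.012)&(z<.06))]
print("tall");[print(r) for r in rect(P,reg&(z>.075))]
print("shell");
hs=cv2.cvtColor(c["color"],cv2.COLOR_RGB2HSV)
[print(r) for r in rect(P,cad&(z>.033)&(z<.05))]
print(c["color"][183,275],c["color"][170,275],c["color"][183,288])
E
```

```text
table 0.0004269982226594582
tins
(array([580.2, 404.2]), array([100.7,  48. ]), 66.6, np.float64(24.0), array([173., 159.]))
(array([ 495.1, -269.2]), array([111. ,  56.4]), -89.9, np.float64(23.7), array([371., 190.]))
(array([412.1, 403.8]), array([101.1,  54.8]), -87.5, np.float64(23.8), array([170., 210.]))
scr
(array([428.2, 251.6]), array([93.8, 18.2]), -80.1, np.float64(64.8), array([215., 204.]))
scrfoot
(array([428.2, 249.9]), array([114.1,  42.7]), -80.8, np.float64(35.5), array([216., 206.]))
caddy all
(array([541.3,  45.4]), array([166.3, 132.1]), -89.9, np.float64(28.8), array([278., 175.]))
tall
(array([779.2, 328. ]), array([166.8,  44.3]), -88.1, np.float64(93.2), array([194.,  96.]))
(array([623.2, 660.4]), array([197.9,  46.6]), 66.6, np.float64(209.9), array([ 98., 137.]))
(array([538.4, 694.9]), array([143.2, 106.1]), 51.4, np.float64(200.7), array([ 71., 156.]))
(array([517.1, 565.2]), array([72.8, 46.2]), -26.3, np.float64(81.5), array([116., 172.]))
(array([492.3, 537. ]), array([73.4, 31.7]), -55.4, np.float64(78.2), array([130., 180.]))
(array([506.6, -73. ]), array([103.4,  25.1]), -59.7, np.float64(128.8), array([312., 182.]))
(array([ 617.8, -590.9]), array([498.3,  45.5]), -65.1, np.float64(88.3), array([413., 180.]))
(array([228.4, 656.5]), array([588.2, 140.9]), -82.2, np.float64(586.6), array([ 62., 263.]))
(array([ 389.2, -598.2]), array([514.3,  41.3]), -81.0, np.float64(98.0), array([413., 231.]))
shell
(array([557.1, -31.1]), array([100.6,  12.7]), 0.5, np.float64(43.0), array([301., 170.]))
[221 194 114] [165 102  52] [229 204 126]
```

View pics/crop0.png

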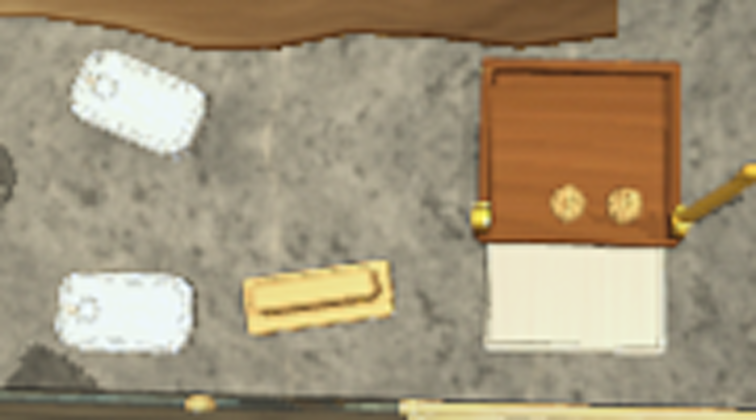

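Crop: two shells at crop px (568,203) and (625,205) on the floor's front part; caddy edges (480..681, 58..243); bar rises right from (680,222).

```bash
python3 - <<'E'
from h import *
c=cam("top");P=world(c);K=np.array(c["K"]);E=np.array(c["extrinsics"]);Ei=np.linalg.inv(E)
def ray(cx,cy,z):
    u=140+(cx+.5)/4.2-.5;v=135+(cy+.5)/4.2-.5
    d=Ei[:3,:3]@np.array([(u-K[0,2])/K[0,0],-(v-K[1,2])/K[1,1],-1]);o=Ei[:3,3]
    return np.round((o+d*(z-o[2])/d[2])*1000,1)[:2]
for n,a in dict(shellL=(568,203,.036),shellR=(625,205,.036),railBL=(483,58,.045),railBR=(680,62,.045),fl=(480,241,.028),fr=(680,243,.028),tl=(487,351,.017),tr=(665,351,.017),catch=(481,216,.08),fork=(682,218,.085),fiL=(496,82,.028),fiR=(669,82,.028)).items(): print(n,ray(*a))
x,y,z=P[...,0],P[...,1],P[...,2]
m=(x>.45)&(x<.7)&(y>-.1)&(y<.16)
# front edge of the board: transition from ~28 to ~5 mm along each column
for u in range(262,298,5):
    col=P[160:200,u]; k=np.where(col[:,2]>.02)[0]; print(u,(col[k[-1]]*1000).round(1),(col[k[-1]+1]*1000).round(1))
for v in range(155,186,6):
    row=P[v,250:306]; k=np.where(row[:,2]>.036)[0]; print(v,(row[k[0]]*1000).round(1),(row[k[-1]]*1000).round(1))
b=P[(z>.085)&(x>.45)&(x<.6)&(y>-.2)&(y<-.03)]
o=b[np.argsort(b[:,2])];print((o[::12]*1000).round(0))
s=cam("side");Q=world(s);q=Q.reshape(-1,3)
q=q[(q[:,2]>.09)&(q[:,0]>.44)&(q[:,0]<.6)&(q[:,1]>-.2)&(q[:,1]<.0)];o=q[np.argsort(q[:,2])];print((o[::15]*1000).round(0))
E
```

```text
shellL [507.3  56.6]
shellR [507.   11.6]
railBL [620.7 127. ]
railBR [622.1 -29.6]
fl [476.2 125.2]
fr [479.1 -33. ]
tl [390.3 117.1]
tr [394.3 -23.3]
catch [487.2 124.3]
fork [489.2 -28.1]
fiL [605.8 116.2]
fiR [609.9 -22.8]
262 [477.2  98.3  26.7] [476.8  98.    7.7]
267 [477.8  81.6  25.9] [477.2  81.2   7.9]
272 [477.7  65.1  29.7] [477.9  64.3   6.5]
277 [477.8  48.6  31.9] [478.7  47.3   4.6]
282 [479.   31.8  27.3] [479.4  30.3   3.7]
287 [479.1  15.3  29.4] [479.3  13.7   7. ]
292 [477.7  -2.1  20.4] [477.2  -3.7   1.8]
297 [480.1 -17.9  29.1] [478.7 -19.1  17.2]
155 [598.  128.4  45.6] [602.2 -27.9  46.9]
161 [577.  127.7  47.7] [581.2 -27.9  49.1]
167 [557.9 127.2  42.2] [561.  -28.1  48.9]
173 [536.9 126.5  45.9] [541.4 -28.7  45.9]
179 [517.1 129.3  43.4] [521.2 -28.9  45.7]
185 [492.2 131.5  69.8] [487.  -32.8 125.9]
[[483. -30.  93.]
 [486. -42. 149.]
 [487. -44. 178.]
 [491. -41. 202.]
 [486. -51. 230.]
 [487. -58. 258.]
 [493. -59. 270.]
 [489. -50. 274.]]
[[495. -36.  92.]
 [484. -39. 112.]
 [487. -46. 133.]
 [486. -41. 152.]
 [493. -47. 174.]
 [487. -49. 191.]
 [486. -50. 212.]
 [487. -54. 230.]
 [487. -54. 250.]
 [487. -53. 262.]
 [487. -64. 272.]]
```

Request:
carry_out:
  steps:
    - {"gripper":1,"dp":[0.36,-0.536,-0.2],"rotation":[0,0,-0.917]}
    - {"gripper":1,"dp":[0.36,-0.536,-0.2],"rotation":[0,0,-0.917]}
    - {"gripper":1,"dp":[0.36,-0.536,-0.2],"rotation":[0,0,-0.917]}
    - {"gripper":1,"dp":[0.36,-0.536,-0.2],"rotation":[0,0,-0.917]}
    - {"gripper":1,"dp":[0.36,-0.536,-0.2],"rotation":[0,0,-0.917]}
    - {"gripper":1,"dp":[0.36,-0.536,-0.2],"rotation":[0,0,-0.917]}
    - {"gripper":1,"dp":[0.36,-0.536,-0.2],"rotation":[0,0,-0.917]}
    - {"gripper":1,"dp":[0.36,-0.536,-0.2],"rotation":[0,0,-0.917]}
  newtons: 60

```text
time_s: 1.25
eef_pos: [0.4277, 0.2514, 0.1315]
eef_rot: [[-0.164, 0.986, -0.0], [0.986, 0.164, 0.0], [0.0, 0.0, -1.0]]
ft_force: [-0.6, -0.1, 0.9]
finger_gap: 0.0851
finger_force: 0.0
```

Request:
carry_out:
  steps:
    - {"gripper":1,"dp":[0,0,-0.1],"rotation":[0,0,0]}
    - {"gripper":1,"dp":[0,0,-0.16],"rotation":[0,0,0]}
    - {"gripper":1,"dp":[0,0,-0.206],"rotation":[0,0,0]}
    - {"gripper":0,"dp":[0,0,-0.206],"rotation":[0,0,0]}
    - {"gripper":0,"dp":[0,0,-0.206],"rotation":[0,0,0]}
    - {"gripper":0,"dp":[0,0,-0.206],"rotation":[0,0,0]}
    - {"gripper":0,"dp":[0,0,-0.206],"rotation":[0,0,0]}
    - {"gripper":0,"dp":[0,0,-0.206],"rotation":[0,0,0]}
  newtons: 60

```text
time_s: 2.25
eef_pos: [0.4289, 0.2513, 0.0295]
eef_rot: [[-0.164, 0.986, 0.002], [0.986, 0.164, 0.001], [0.001, 0.002, -1.0]]
ft_force: [-0.9, 1.0, 6.3]
finger_gap: 0.0214
finger_force: 62.5
```

Request:
carry_out:
  steps:
    - {"gripper":0,"dp":[0,0,0.1],"rotation":[0,0,0]}
    - {"gripper":0,"dp":[0.02,-0.03,0.2],"rotation":[0,0,0]}
    - {"gripper":0,"dp":[0.07,-0.1,0.24],"rotation":[0,0,-0.03]}
    - {"gripper":0,"dp":[0.13,-0.18,0.24],"rotation":[0,0,-0.06]}
    - {"gripper":0,"dp":[0.19,-0.26,0.24],"rotation":[0,0,-0.1]}
    - {"gripper":0,"dp":[0.25,-0.34,0.24],"rotation":[0,0,-0.139]}
    - {"gripper":0,"dp":[0.298,-0.405,0.24],"rotation":[0,0,-0.139]}
    - {"gripper":0,"dp":[0.298,-0.405,0.24],"rotation":[0,0,-0.139]}
  newtons: 80

```text
time_s: 3.25
eef_pos: [0.5781, 0.0455, 0.1481]
eef_rot: [[-0.015, 1.0, 0.0], [1.0, 0.015, -0.001], [-0.001, 0.0, -1.0]]
ft_force: [-0.7, 1.2, -1.4]
finger_gap: 0.0209
finger_force: 79.0
```

```bash
python3 - <<'E'
from h import *
c=cam("top");save(c,"t1.png",(100,240,230,350),5);save(cam("side"),"s1.png",(150,260,220,360),5);P=world(c)
E
```

```text
(no output)
```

View pics/s1.png

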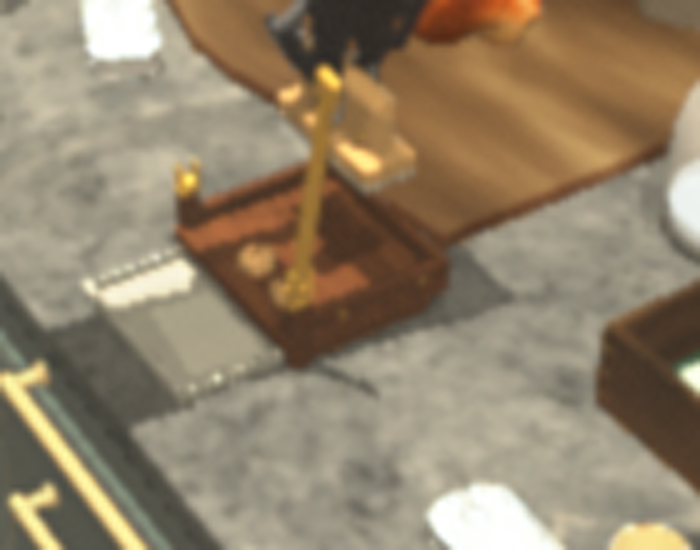

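The scraper hangs straight in the grip over the back of the floor, with both shells (side crop px (258,262), (290,290)) in front of it.

Request:
carry_out:
  steps:
    - {"gripper":0,"dp":[0,0,-0.06],"rotation":[0,0,0]}
    - {"gripper":0,"dp":[0,0,-0.12],"rotation":[0,0,0]}
    - {"gripper":0,"dp":[0,0,-0.16],"rotation":[0,0,0]}
    - {"gripper":0,"dp":[0,0,-0.176],"rotation":[0,0,0]}
    - {"gripper":0,"dp":[0,0,-0.176],"rotation":[0,0,0]}
    - {"gripper":0,"dp":[0,0,-0.176],"rotation":[0,0,0]}

```text
time_s: 4.1
eef_pos: [0.5778, 0.0483, 0.0614]
eef_rot: [[-0.019, 1.0, 0.002], [1.0, 0.019, -0.0], [-0.0, 0.002, -1.0]]
ft_force: [-1.4, -0.1, -1.9]
finger_gap: 0.0209
finger_force: 79.3
```

Request:
carry_out:
  steps:
    - {"gripper":0,"dp":[0,0,-0.006],"rotation":[0,0,0]}
    - {"gripper":0,"dp":[-0.02,0,-0.006],"rotation":[0,0,0]}
    - {"gripper":0,"dp":[-0.05,0,-0.006],"rotation":[0,0,0]}
    - {"gripper":0,"dp":[-0.08,-0.001,-0.006],"rotation":[0,0,0]}
    - {"gripper":0,"dp":[-0.11,-0.002,-0.006],"rotation":[0,0,0]}
    - {"gripper":0,"dp":[-0.14,-0.003,-0.006],"rotation":[0,0,0]}
    - {"gripper":0,"dp":[-0.17,-0.003,-0.006],"rotation":[0,0,0]}
    - {"gripper":0,"dp":[-0.2,-0.004,-0.006],"rotation":[0,0,0]}

```text
time_s: 5.1
eef_pos: [0.476, 0.0463, 0.0575]
eef_rot: [[-0.019, 1.0, 0.0], [1.0, 0.019, -0.0], [-0.0, 0.0, -1.0]]
ft_force: [0.3, 0.3, -1.1]
finger_gap: 0.0212
finger_force: 79.4
```

Request:
carry_out:
  steps:
    - {"gripper":0,"dp":[-0.01,0,0],"rotation":[0,0,0]}
    - {"gripper":0,"dp":[-0.02,0,0],"rotation":[0,0,0]}
    - {"gripper":0,"dp":[-0.02,0,0],"rotation":[0,0,0]}
    - {"gripper":0,"dp":[-0.02,0,0],"rotation":[0,0,0]}

```text
time_s: 5.6
eef_pos: [0.4665, 0.0463, 0.0574]
eef_rot: [[-0.019, 1.0, -0.002], [1.0, 0.019, -0.0], [-0.0, -0.002, -1.0]]
ft_force: [-4.3, -0.6, 5.9]
finger_gap: 0.0212
finger_force: 80.4
```

```bash
python3 - <<'E'
from h import *
c=cam("side");a=c["color"][195:250,220:330,::-1];t=cam("top")["color"][150:230,250:330,::-1]
a=cv2.resize(a,None,fx=5,fy=5,interpolation=2);t=cv2.resize(t,(275,275),interpolation=2)
o=np.zeros((275,825,3),np.uint8);o[:,:550]=a;o[:,550:]=t;cv2.imwrite("pics/s2.png",cv2.resize(o,(798,266)))
E
```

```text
(no output)
```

View pics/s2.png

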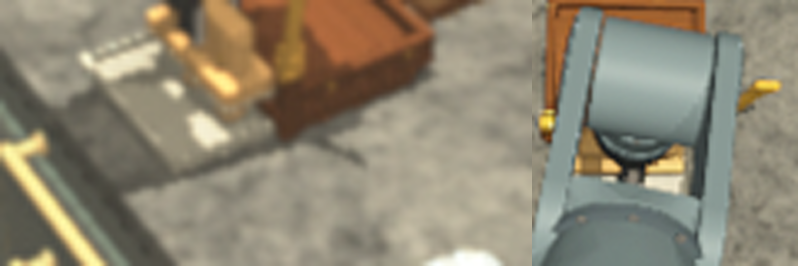

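The tray's visible part holds no shells; they may be under the foot. I'll lift the held scraper to look.

Request:
carry_out:
  steps:
    - {"gripper":0,"dp":[0,0,0.05],"rotation":[0,0,0]}
    - {"gripper":0,"dp":[0,0,0.12],"rotation":[0,0,0]}
    - {"gripper":0,"dp":[0,0,0.2],"rotation":[0,0,0]}
    - {"gripper":0,"dp":[0,0.05,0.28],"rotation":[0,0,0]}
    - {"gripper":0,"dp":[0,0.1,0.28],"rotation":[0,0,0]}
    - {"gripper":0,"dp":[0,0.2,0.28],"rotation":[0,0,0]}
    - {"gripper":0,"dp":[0,0.25,0.28],"rotation":[0,0,0]}

```text
time_s: 6.58
eef_pos: [0.4669, 0.1733, 0.1971]
eef_rot: [[-0.02, 1.0, 0.0], [1.0, 0.02, 0.001], [0.001, 0.0, -1.0]]
ft_force: [-0.2, -0.5, -2.3]
finger_gap: 0.0215
finger_force: 79.3
```

```bash
python3 - <<'E'
from h import *
c=cam("side");a=c["color"][195:250,220:330,::-1];t=cam("top")["color"][150:230,250:330,::-1]
a=cv2.resize(a,None,fx=5,fy=5,interpolation=2);t=cv2.resize(t,(275,275),interpolation=2)
o=np.zeros((275,825,3),np.uint8);o[:,:550]=a;o[:,550:]=t;cv2.imwrite("pics/s3.png",cv2.resize(o,(798,266)))
E
```

```text
(no output)
```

View pics/s3.png

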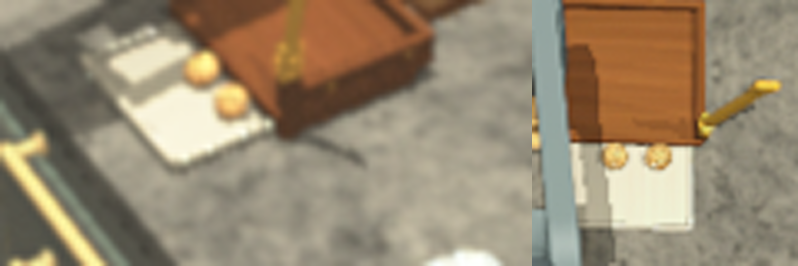

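Both shells lie in the tray just in front of the board's edge (side part px (203,68), (231,99)). Checking their height and re-locating the tins.

```bash
python3 - <<'E'
from h import *
Q=world(cam("side"))
for u,v in((262,209),(268,215)): print((np.nanmax(Q[v-3:v+4,u-3:u+4].reshape(-1,3),0)*1000).round(1),(Q[v-2:v+3,u]*1000).round(0).tolist())
c=cam("top");P=world(c);u,v=262,196
# shells in top
for a,b in((616,156),(657,156)):
    u=int(250+(a-532)/266*80);v=int(150+b/266*80);print(u,v,(P[v-3:v+4,u-3:u+4,2]*1000).round(0).max(),(P[v,u]*1000).round(1))
E
```

```text
[483.9  80.9  31.2] [[467.0, 55.0, 24.0], [462.0, 48.0, 27.0], [462.0, 47.0, 23.0], [463.0, 49.0, 16.0], [459.0, 42.0, 18.0]]
[483.5  45.4  28.8] [[466.0, 11.0, 28.0], [465.0, 10.0, 24.0], [461.0, 3.0, 27.0], [462.0, 5.0, 20.0], [459.0, 0.0, 20.0]]
275 196 nan [464.6  54.9  29. ]
287 196 29.0 [465.8  15.1  28.6]
```

```bash
python3 - <<'E'
from h import *
P=np.nanmean([world(cam("top")) for _ in range(10)],0)
for u0 in (270,282):
    print((P[188:204,u0:u0+11,2]*1000).round(0).astype(int))
    print((P[188:204,u0+5,0]*1000).round(0))
E
```

```text
[[28 29 27 29 28 29 29 29 27 28 28]
 [28 29 29 27 29 28 30 26 28 29 30]
 [27 28 29 29 28 28 28 27 27 28 28]
 [28 29 29 27 30 28 28 28 28 29 28]
 [27 27 28 27 27 27 27 28 28 28 27]
 [ 3  2 20 22 23 27 22  5  5  3  5]
 [ 5 20 24 26 27 26 25 21  6  4  4]
 [ 4 20 25 27 26 28 26 24 16  3  4]
 [16 21 24 26 26 26 27 22 19  4  4]
 [13 21 23 23 26 25 25 22 15  5  5]
 [ 3 18 22 22 27 23 22 20  6  4  4]
 [ 5  4 18 21 24 20 19  4  5  5  5]
 [ 4  4  3 13 13 13  3  4  4  5  5]
 [ 4  4  5  5  3  5  6  5  4  5  4]
 [ 5  4  4  4  5  5  6  5  5  3  3]
 [ 4  5  5  5  5  6  3  4  4  5  6]]
[491. 488. 485. 482. 478. 475. 472. 468. 465. 462. 459. 456. 453. 451.
 448. 444.]
[[28 30 30 28 28 28 30 28 29 29 29]
 [28 28 29 28 29 28 28 31 28 28 27]
 [29 27 29 30 27 29 27 29 28 30 29]
 [30 28 29 28 26 27 27 27 28 29 29]
 [27 29 27 27 27 30 28 28 29 29 29]
 [ 5  4  4  4 23 23 23 22  5  4 17]
 [ 4  4  4 23 24 26 26 25 22 18  4]
 [ 3  3 20 24 26 27 27 27 25 23  5]
 [ 5  4 20 22 25 26 26 25 23 18  5]
 [ 4  4 21 22 25 26 27 25 22 20  4]
 [ 5  3 18 21 23 24 27 23 21 11  5]
 [ 4  4 15 20 22 21 21 20 16  3  3]
 [ 5  5  5  6 14 17 16 15  5  4  5]
 [ 4  6  4  4  4  3  5  3  4  5  4]
 [ 4  5  4  4  5  4  4  4  4  2  5]
 [ 4  4  5  4  6  5  5  5  4  3  3]]
[493. 489. 486. 483. 479. 477. 473. 469. 466. 463. 460. 457. 454. 453.
 449. 446.]
```

Shell tops read about 27 mm, leaning at the board edge but well inside the tray limits. Putting the scraper back at its old place.

Request:
carry_out:
  steps:
    - {"gripper":0,"dp":[-0.03,0.06,0],"rotation":[0,0,0]}
    - {"gripper":0,"dp":[-0.07,0.13,-0.03],"rotation":[0,0,0]}
    - {"gripper":0,"dp":[-0.078,0.154,-0.1],"rotation":[0,0,0]}
    - {"gripper":0,"dp":[-0.078,0.154,-0.18],"rotation":[0,0,0]}
    - {"gripper":0,"dp":[-0.078,0.154,-0.25],"rotation":[0,0,0]}
    - {"gripper":0,"dp":[-0.078,0.154,-0.3],"rotation":[0,0,0]}
    - {"gripper":0,"dp":[-0.078,0.154,-0.32],"rotation":[0,0,0]}
    - {"gripper":0,"dp":[-0.078,0.154,-0.328],"rotation":[0,0,0]}

```text
time_s: 8.28
eef_pos: [0.4282, 0.2483, 0.0333]
eef_rot: [[-0.019, 1.0, 0.0], [1.0, 0.019, 0.0], [0.0, 0.0, -1.0]]
ft_force: [0.4, 0.5, -2.1]
finger_gap: 0.0215
finger_force: 79.1
```

Request:
carry_out:
  steps:
    - {"gripper":0,"dp":[0,0,-0.004],"rotation":[0,0,0]}
    - {"gripper":0,"dp":[0,0,-0.004],"rotation":[0,0,0]}
    - {"gripper":1,"dp":[0,0,-0.004],"rotation":[0,0,0]}
    - {"gripper":1,"dp":[0,0,-0.004],"rotation":[0,0,0]}
    - {"gripper":1,"dp":[0,0,-0.004],"rotation":[0,0,0]}
    - {"gripper":1,"dp":[0,0,0.08],"rotation":[0,0,0]}
    - {"gripper":1,"dp":[0,0,0.2],"rotation":[0,0,0]}
    - {"gripper":1,"dp":[0,0,0.24],"rotation":[0,0,0]}

```text
time_s: 9.28
eef_pos: [0.43, 0.249, 0.1574]
eef_rot: [[-0.019, 1.0, 0.006], [1.0, 0.019, 0.002], [0.002, 0.006, -1.0]]
ft_force: [-0.8, 0.3, -0.7]
finger_gap: 0.0854
finger_force: 0.0
```

```bash
cat >> h.py <<'E'
def tins(c=None):
    c=c or cam("top");P=world(c);h=c["color"].astype(int);x,y,z=P[...,0],P[...,1],P[...,2]
    m=(x>.2)&(x<.8)&(y<.5)&(y>-.45)&(h.min(-1)>165)&(z>.015)&(z<.13)
    for r in rect(P,m): print(r)
E
python3 - <<'E'
from h import *
tins();print(observe()["eef_pos"])
P=world(cam("side"));x,y,z=np.moveaxis(P,-1,0)
print([r for r in rect(P,(abs(x-.43)<.06)&(abs(y-.25)<.08)&(z>.055)&(z<.08))])
E
```

```text
(array([539.7, 350.3]), array([235.9,  66. ]), 48.1, np.float64(24.2), array([172., 158.]))
(array([ 491.9, -270. ]), array([115.2,  43.3]), -72.0, np.float64(23.6), array([371., 190.]))
(array([391.7, 364. ]), array([187.3,  60. ]), 73.5, np.float64(24.0), array([162., 210.]))
[0.43070404 0.2492854  0.15860251]
[(array([440.6, 238.3]), array([86.3, 58.3]), 82.7, np.float64(64.7), array([229., 178.]))]
```

```bash
cat >> h.py <<'E'
def tins2(top=.025,box=(.3,.7,-.4,.5)):
    c=cam("top");P=world(c);K=np.array(c["K"]);Ei=np.linalg.inv(c["extrinsics"])
    x,y,z=P[...,0],P[...,1],P[...,2]
    m=(c["color"].min(-1)>150)&(x>box[0])&(x<box[1])&(y>box[2])&(y<box[3])&(abs(z-top)<.012)
    m=cv2.morphologyEx(m.astype(np.uint8),cv2.MORPH_CLOSE,np.ones((3,3)));m=cv2.morphologyEx(m,cv2.MORPH_OPEN,np.ones((3,3)))
    n,l,st,ce=cv2.connectedComponentsWithStats(m)
    for i in range(1,n):
        if st[i,4]<200: continue
        v,u=np.nonzero(l==i)
        d=np.stack([(u-K[0,2])/K[0,0],-(v-K[1,2])/K[1,1],-np.ones(len(u))],-1)@Ei[:3,:3].T
        q=(Ei[:3,3]+d*((top-Ei[2,3])/d[:,2])[:,None])[:,:2].astype(np.float32)*1000
        r=cv2.minAreaRect(q);(w,h),a=r[1],r[2]
        if w<h:w,h,a=h,w,a+90
        C=np.cov(q.T);ev,V=np.linalg.eigh(C);ang=np.degrees(np.arctan2(V[1,1],V[0,1]))
        print("ctr",np.round(r[0],1),"mean",q.mean(0).round(1),"size",round(w+2.8),round(h+2.8),"long dir",round((a+90)%180-90,1),"pca",round((ang+90)%180-90,1),"pca size",np.sqrt(12*ev).round(0),st[i,4])
E
python3 -c "
from h import *
tins2()"
```

```text
ctr [593.5 405.1] mean [589.5 409.9] size 105 62 long dir -88.3 pca 81.2 pca size [51. 93.] 410
ctr [ 496.4 -261.9] mean [ 496.6 -262. ] size 104 60 long dir -88.4 pca 89.3 pca size [ 58. 100.] 527
ctr [412.7 431.3] mean [411.6 431.6] size 59 53 long dir 1.6 pca 16.6 pca size [45. 59.] 244
```

Request:
carry_out:
  steps:
    - {"gripper":1,"dp":[-0.08,-0.1,0.08],"rotation":[0,0,0]}
    - {"gripper":1,"dp":[-0.14,-0.2,0.08],"rotation":[0,0,0]}
    - {"gripper":1,"dp":[-0.14,-0.32,0.08],"rotation":[0,0,0]}
    - {"gripper":1,"dp":[-0.14,-0.44,0.08],"rotation":[0,0,0]}
    - {"gripper":1,"dp":[-0.14,-0.56,0.08],"rotation":[0,0,0]}
    - {"gripper":1,"dp":[-0.14,-0.68,0.08],"rotation":[0,0,0]}
    - {"gripper":1,"dp":[-0.14,-0.8,0.08],"rotation":[0,0,0]}
    - {"gripper":1,"dp":[-0.14,-0.9,0.08],"rotation":[0,0,0]}

```text
time_s: 10.42
eef_pos: [0.3567, -0.2033, 0.1915]
eef_rot: [[-0.017, 1.0, -0.002], [1.0, 0.017, 0.002], [0.002, -0.002, -1.0]]
ft_force: [0.9, 0.5, 0.2]
finger_gap: 0.0856
finger_force: 0.0
```

```bash
python3 -c "
from h import *
tins2();print(observe()['eef_pos'])
save(cam('top'),'t4.png',(130,240,90,410),2.4)"
```

```text
ctr [583.2 404. ] mean [583.1 404.2] size 107 63 long dir 67.1 pca 67.6 pca size [ 58. 101.] 512
ctr [ 496.4 -261.9] mean [ 497.7 -260.7] size 104 60 long dir -88.3 pca -87.3 pca size [56. 98.] 503
ctr [413.5 403.7] mean [413.3 403.7] size 108 59 long dir -88.4 pca -89.6 pca size [ 58. 102.] 548
[ 0.35699231 -0.20849114  0.19207266]
```

View pics/t4.png

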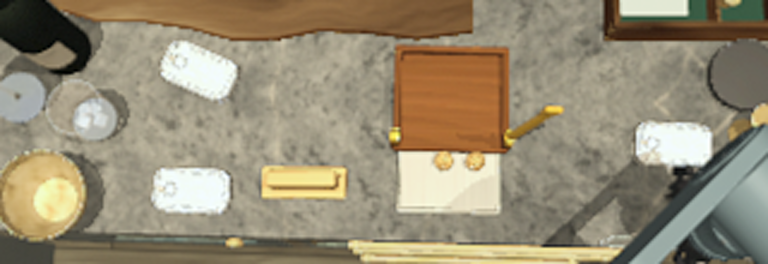

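All as hoped: caddy floor clear, scraper upright at (303,181), tins at (198,70), (190,190), (673,143). Going to the right-hand tin.

Request:
carry_out:
  steps:
    - {"gripper":1,"dp":[0.1,-0.04,-0.02],"rotation":[0,0,-0.01]}
    - {"gripper":1,"dp":[0.2,-0.08,-0.08],"rotation":[0,0,-0.01]}
    - {"gripper":1,"dp":[0.275,-0.12,-0.14],"rotation":[0,0,-0.01]}
    - {"gripper":1,"dp":[0.275,-0.12,-0.2],"rotation":[0,0,-0.01]}
    - {"gripper":1,"dp":[0.275,-0.12,-0.2],"rotation":[0,0,-0.01]}
    - {"gripper":1,"dp":[0.275,-0.12,-0.2],"rotation":[0,0,-0.01]}

```text
time_s: 11.28
eef_pos: [0.4952, -0.2609, 0.0934]
eef_rot: [[-0.009, 1.0, -0.001], [1.0, 0.009, 0.001], [0.001, -0.001, -1.0]]
ft_force: [-0.4, -1.3, -0.3]
finger_gap: 0.0852
finger_force: 0.0
```

Request:
carry_out:
  steps:
    - {"gripper":1,"dp":[0.002,-0.002,-0.08],"rotation":[0,0,0]}
    - {"gripper":1,"dp":[0.002,-0.002,-0.14],"rotation":[0,0,0]}
    - {"gripper":1,"dp":[0.002,-0.002,-0.182],"rotation":[0,0,0]}
    - {"gripper":1,"dp":[0.002,-0.002,-0.182],"rotation":[0,0,0]}
    - {"gripper":0,"dp":[0.002,-0.002,-0.182],"rotation":[0,0,0]}
    - {"gripper":0,"dp":[0.002,-0.002,-0.182],"rotation":[0,0,0]}
    - {"gripper":0,"dp":[0.002,-0.002,-0.182],"rotation":[0,0,0]}
    - {"gripper":0,"dp":[0.002,-0.002,-0.182],"rotation":[0,0,0]}
  newtons: 60

```text
time_s: 12.28
eef_pos: [0.4977, -0.2637, 0.0048]
eef_rot: [[-0.009, 1.0, 0.003], [1.0, 0.009, -0.002], [-0.002, 0.003, -1.0]]
ft_force: [-1.0, 0.3, 7.2]
finger_gap: 0.0586
finger_force: 65.1
```

Request:
carry_out:
  steps:
    - {"gripper":0,"dp":[0,0,0.05],"rotation":[0,0,0]}
    - {"gripper":0,"dp":[0,0,0.14],"rotation":[0,0,0]}
    - {"gripper":0,"dp":[-0.03,0.02,0.24],"rotation":[0,0,0]}
    - {"gripper":0,"dp":[-0.1,0.06,0.32],"rotation":[0,0,0]}
    - {"gripper":0,"dp":[-0.18,0.12,0.36],"rotation":[0,0,0]}
    - {"gripper":0,"dp":[-0.25,0.2,0.36],"rotation":[0,0,0]}
    - {"gripper":0,"dp":[-0.28,0.3,0.36],"rotation":[0,0,0.01]}
    - {"gripper":0,"dp":[-0.28,0.38,0.36],"rotation":[0,0,0.01]}

```text
time_s: 13.28
eef_pos: [0.3555, -0.0713, 0.1831]
eef_rot: [[-0.018, 1.0, 0.002], [1.0, 0.018, -0.001], [-0.001, 0.002, -1.0]]
ft_force: [0.8, -0.5, -1.4]
finger_gap: 0.0587
finger_force: 65.0
```

Request:
carry_out:
  steps:
    - {"gripper":0,"dp":[0,0.1,0],"rotation":[0,0,0]}
    - {"gripper":0,"dp":[0,0.2,0],"rotation":[0,0,0]}
    - {"gripper":0,"dp":[0.06,0.242,0],"rotation":[0,0,0]}
    - {"gripper":0,"dp":[0.16,0.242,0],"rotation":[0,0,0]}
    - {"gripper":0,"dp":[0.26,0.242,0],"rotation":[0,0,0]}
    - {"gripper":0,"dp":[0.36,0.242,-0.05],"rotation":[0,0,0]}
    - {"gripper":0,"dp":[0.389,0.242,-0.12],"rotation":[0,0,0]}
    - {"gripper":0,"dp":[0.389,0.242,-0.18],"rotation":[0,0,0]}

```text
time_s: 14.28
eef_pos: [0.5522, 0.0483, 0.092]
eef_rot: [[-0.019, 1.0, 0.002], [1.0, 0.019, -0.0], [-0.0, 0.002, -1.0]]
ft_force: [-0.4, -0.8, -3.2]
finger_gap: 0.0586
finger_force: 65.2
```

```bash
python3 - <<'E'
from h import *
c=cam("side");save(c,"s5.png",(150,260,220,340),5);o=observe();print(o["eef_pos"],o["eef_rot"][:,1])
E
```

```text
[0.5486108  0.04854441 0.0877693 ] [ 0.99980418  0.01899111 -0.00556146]
```

View pics/s5.png

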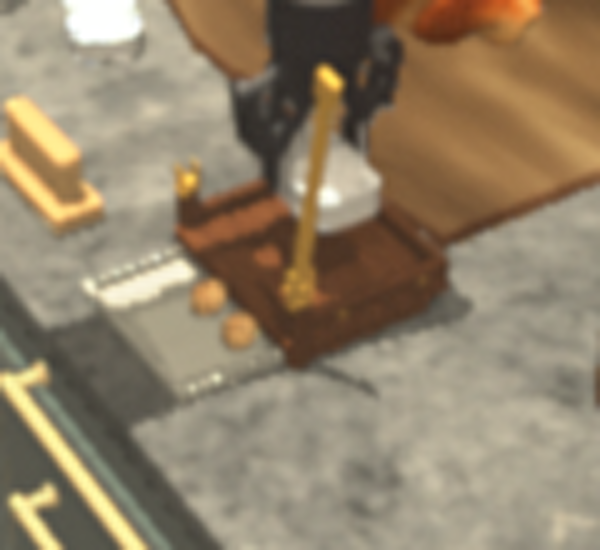

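The tin hangs level over the swept floor; scraper and shells are undisturbed.

Request:
carry_out:
  steps:
    - {"gripper":0,"dp":[0,0,0],"rotation":[0,0,0]}
    - {"gripper":0,"dp":[0,0,-0.04],"rotation":[0,0,0]}
    - {"gripper":0,"dp":[0,0,-0.08],"rotation":[0,0,0]}
    - {"gripper":0,"dp":[0,0,-0.1],"rotation":[0,0,0]}
    - {"gripper":0,"dp":[0,0,-0.108],"rotation":[0,0,0]}
    - {"gripper":0,"dp":[0,0,-0.108],"rotation":[0,0,0]}

```text
time_s: 15.08
eef_pos: [0.5515, 0.0483, 0.0391]
eef_rot: [[-0.019, 1.0, 0.001], [1.0, 0.019, -0.0], [-0.0, 0.001, -1.0]]
ft_force: [-0.4, -0.7, -1.6]
finger_gap: 0.0583
finger_force: 65.2
```

Request:
carry_out:
  steps:
    - {"gripper":0,"dp":[0,0,-0.006],"rotation":[0,0,0]}
    - {"gripper":0,"dp":[0,0,-0.01],"rotation":[0,0,0]}
    - {"gripper":0,"dp":[0,0,-0.01],"rotation":[0,0,0]}
    - {"gripper":0.85,"dp":[0,0,-0.01],"rotation":[0,0,0]}
    - {"gripper":0.85,"dp":[0,0,-0.01],"rotation":[0,0,0]}
    - {"gripper":0.85,"dp":[0,0,0.06],"rotation":[0,0,0]}
    - {"gripper":0.85,"dp":[0,0,0.16],"rotation":[0,0,0]}
    - {"gripper":0.85,"dp":[0,0,0.25],"rotation":[0,0,0]}

```text
time_s: 16.08
eef_pos: [0.551, 0.0483, 0.1651]
eef_rot: [[-0.019, 1.0, 0.001], [1.0, 0.019, -0.0], [-0.0, 0.001, -1.0]]
ft_force: [1.1, -0.1, -0.1]
finger_gap: 0.0724
finger_force: 0.0
```

Request:
carry_out:
  steps:
    - {"gripper":1,"dp":[-0.03,0.1,0.03],"rotation":[0,0,0]}
    - {"gripper":1,"dp":[-0.08,0.22,0.03],"rotation":[0,0,0]}
    - {"gripper":1,"dp":[-0.12,0.34,0],"rotation":[0,0,0]}
    - {"gripper":1,"dp":[-0.17,0.46,0],"rotation":[0,0,0]}
    - {"gripper":1,"dp":[-0.22,0.58,-0.02],"rotation":[0,0,0]}
    - {"gripper":1,"dp":[-0.275,0.68,-0.06],"rotation":[0,0,0]}
    - {"gripper":1,"dp":[-0.275,0.71,-0.12],"rotation":[0,0,0]}
    - {"gripper":1,"dp":[-0.275,0.71,-0.16],"rotation":[0,0,0]}

```text
time_s: 17.08
eef_pos: [0.4119, 0.405, 0.082]
eef_rot: [[-0.022, 1.0, -0.001], [1.0, 0.022, -0.0], [-0.0, -0.001, -1.0]]
ft_force: [-0.1, -0.6, -0.2]
finger_gap: 0.0855
finger_force: 0.0
```

```bash
python3 - <<'E'
from h import *
tins2();tins2(.053,(.5,.61,-.02,.12));o=observe();print(o["eef_pos"],o["eef_rot"][:,1])
E
```

```text
ctr [581.1 434.7] mean [581.4 435.5] size 107 63 long dir 67.7 pca 68.0 pca size [ 58. 101.] 517
ctr [551.1  49.5] mean [550.9  49.9] size 105 63 long dir -88.3 pca 89.3 pca size [ 59. 100.] 553
[0.41136196 0.40274273 0.0807845 ] [ 0.99978355  0.02039384 -0.00411735]
```

Request:
carry_out:
  steps:
    - {"gripper":1,"dp":[0.003,0,-0.06],"rotation":[0,0,0]}
    - {"gripper":1,"dp":[0.003,0,-0.12],"rotation":[0,0,0]}
    - {"gripper":1,"dp":[0.003,0,-0.154],"rotation":[0,0,0]}
    - {"gripper":1,"dp":[0.003,0,-0.154],"rotation":[0,0,0]}
    - {"gripper":0,"dp":[0.003,0,-0.154],"rotation":[0,0,0]}
    - {"gripper":0,"dp":[0.003,0,-0.154],"rotation":[0,0,0]}
    - {"gripper":0,"dp":[0.003,0,-0.154],"rotation":[0,0,0]}
    - {"gripper":0,"dp":[0.003,0,-0.154],"rotation":[0,0,0]}

```text
time_s: 18.18
eef_pos: [0.4162, 0.4042, 0.0082]
eef_rot: [[-0.019, 1.0, 0.003], [1.0, 0.019, 0.002], [0.002, 0.003, -1.0]]
ft_force: [0.6, 0.0, 6.8]
finger_gap: 0.0585
finger_force: 65.7
```

Request:
carry_out:
  steps:
    - {"gripper":0,"dp":[0,0,0.06],"rotation":[0,0,0]}
    - {"gripper":0,"dp":[0,0,0.16],"rotation":[0,0,0]}
    - {"gripper":0,"dp":[0,-0.03,0.26],"rotation":[0,0,0]}
    - {"gripper":0,"dp":[0.04,-0.12,0.34],"rotation":[0,0,0]}
    - {"gripper":0,"dp":[0.08,-0.23,0.36],"rotation":[0,0,0]}
    - {"gripper":0,"dp":[0.12,-0.34,0.36],"rotation":[0,0,0]}
    - {"gripper":0,"dp":[0.17,-0.45,0.36],"rotation":[0,0,0]}
    - {"gripper":0,"dp":[0.22,-0.56,0.36],"rotation":[0,0,0]}

```text
time_s: 19.18
eef_pos: [0.5255, 0.1216, 0.1871]
eef_rot: [[-0.019, 1.0, 0.002], [1.0, 0.019, 0.0], [0.0, 0.002, -1.0]]
ft_force: [0.4, -0.0, -1.1]
finger_gap: 0.0587
finger_force: 65.0
```

Request:
carry_out:
  steps:
    - {"gripper":0,"dp":[0.03,-0.08,0],"rotation":[0,0,0]}
    - {"gripper":0,"dp":[0.052,-0.146,0],"rotation":[0,0,0]}
    - {"gripper":0,"dp":[0.052,-0.146,-0.06],"rotation":[0,0,0]}
    - {"gripper":0,"dp":[0.052,-0.146,-0.13],"rotation":[0,0,0]}
    - {"gripper":0,"dp":[0.052,-0.146,-0.19],"rotation":[0,0,0]}
    - {"gripper":0,"dp":[0.052,-0.146,-0.19],"rotation":[0,0,0]}
    - {"gripper":0,"dp":[0.052,-0.146,-0.19],"rotation":[0,0,0]}

```text
time_s: 20.05
eef_pos: [0.5518, 0.0503, 0.0927]
eef_rot: [[-0.019, 1.0, 0.002], [1.0, 0.019, -0.0], [-0.0, 0.002, -1.0]]
ft_force: [-0.1, 0.1, -1.1]
finger_gap: 0.0581
finger_force: 65.0
```

```bash
python3 - <<'E'
from h import *
o=observe();print(o["eef_pos"],o["eef_rot"][:,1],o["ft_force"])
c=cam("side");save(c,"s6.png",(160,250,230,340),6)
E
```

```text
[0.55177173 0.05027852 0.09265135] [0.9998125  0.01928426 0.00175281] [-0.10801399  0.06282279 -1.06851277]
```

View pics/s6.png

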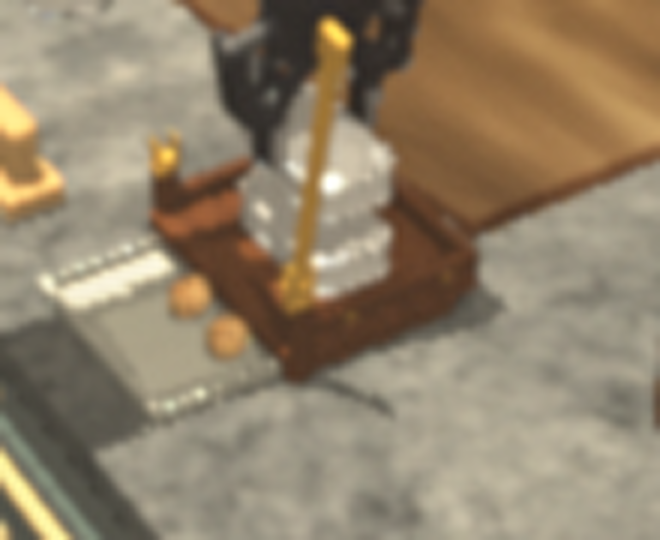

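The second tin hangs level, aligned over the first. Setting it down.

Request:
carry_out:
  steps:
    - {"gripper":0,"dp":[0,0,-0.025],"rotation":[0,0,0]}
    - {"gripper":0,"dp":[0,0,-0.045],"rotation":[0,0,0]}
    - {"gripper":0,"dp":[0,0,-0.056],"rotation":[0,0,0]}
    - {"gripper":0,"dp":[0,0,-0.056],"rotation":[0,0,0]}
    - {"gripper":0,"dp":[0,0,-0.056],"rotation":[0,0,0]}

```text
time_s: 20.72
eef_pos: [0.5511, 0.0503, 0.0634]
eef_rot: [[-0.019, 1.0, 0.0], [1.0, 0.019, -0.0], [-0.0, 0.0, -1.0]]
ft_force: [-0.4, 0.7, -1.2]
finger_gap: 0.0584
finger_force: 65.1
```

Request:
carry_out:
  steps:
    - {"gripper":0,"dp":[0,0,-0.003],"rotation":[0,0,0]}
    - {"gripper":0,"dp":[0,0,-0.005],"rotation":[0,0,0]}
    - {"gripper":0,"dp":[0,0,-0.005],"rotation":[0,0,0]}

```text
time_s: 21.1
eef_pos: [0.5511, 0.0503, 0.0612]
eef_rot: [[-0.019, 1.0, 0.0], [1.0, 0.019, -0.0], [-0.0, 0.0, -1.0]]
ft_force: [-0.9, 0.3, 2.5]
finger_gap: 0.0587
finger_force: 65.5
```

Request:
carry_out:
  steps:
    - {"gripper":0.85,"dp":[0,0,0],"rotation":[0,0,0]}
    - {"gripper":0.85,"dp":[0,0,0],"rotation":[0,0,0]}
    - {"gripper":0.85,"dp":[0,0,0.04],"rotation":[0,0,0]}
    - {"gripper":0.85,"dp":[0,0,0.12],"rotation":[0,0,0]}
    - {"gripper":0.85,"dp":[0,0,0.22],"rotation":[0,0,0]}
    - {"gripper":0.85,"dp":[0,0.1,0.24],"rotation":[0,0,-0.1]}
    - {"gripper":1,"dp":[0,0.22,0.24],"rotation":[0,0,-0.2]}
    - {"gripper":1,"dp":[0,0.34,0.24],"rotation":[0,0,-0.3]}

```text
time_s: 22.1
eef_pos: [0.5511, 0.2218, 0.1813]
eef_rot: [[0.295, 0.955, 0.001], [0.955, -0.295, 0.0], [0.001, 0.001, -1.0]]
ft_force: [0.7, 0.4, 0.0]
finger_gap: 0.0858
finger_force: 0.0
```

```bash
python3 - <<'E'
from h import *
tins2();tins2(.078,(.5,.61,-.02,.12));o=observe();print(o["eef_pos"],o["eef_rot"][:,1])
E
```

```text
ctr [581.  434.8] mean [581.2 435.3] size 107 63 long dir 67.7 pca 67.2 pca size [ 59. 101.] 520
ctr [552.2  50.8] mean [551.6  51. ] size 103 62 long dir -88.5 pca 89.1 pca size [ 58. 100.] 559
[0.55002817 0.22574969 0.18093684] [ 9.57682504e-01 -2.87826685e-01 -1.42445331e-04]
```

Request:
carry_out:
  steps:
    - {"gripper":1,"dp":[0.02,0.1,0],"rotation":[0,0,-0.04]}
    - {"gripper":1,"dp":[0.04,0.2,0],"rotation":[0,0,-0.093]}
    - {"gripper":1,"dp":[0.06,0.3,0],"rotation":[0,0,-0.093]}
    - {"gripper":1,"dp":[0.06,0.4,-0.03],"rotation":[0,0,-0.093]}
    - {"gripper":1,"dp":[0.06,0.43,-0.1],"rotation":[0,0,-0.093]}
    - {"gripper":1,"dp":[0.06,0.43,-0.18],"rotation":[0,0,-0.093]}
    - {"gripper":1,"dp":[0.06,0.43,-0.2],"rotation":[0,0,-0.093]}
    - {"gripper":1,"dp":[0.06,0.43,-0.2],"rotation":[0,0,-0.093]}

```text
time_s: 23.2
eef_pos: [0.581, 0.4346, 0.0805]
eef_rot: [[0.383, 0.924, -0.001], [0.924, -0.383, -0.001], [-0.001, -0.001, -1.0]]
ft_force: [0.2, 0.7, 0.9]
finger_gap: 0.0853
finger_force: 0.0
```

Request:
carry_out:
  steps:
    - {"gripper":1,"dp":[0,0,-0.06],"rotation":[0,0,0]}
    - {"gripper":1,"dp":[0,0,-0.12],"rotation":[0,0,0]}
    - {"gripper":1,"dp":[0,0,-0.15],"rotation":[0,0,0]}
    - {"gripper":1,"dp":[0,0,-0.15],"rotation":[0,0,0]}
    - {"gripper":0,"dp":[0,0,-0.15],"rotation":[0,0,0]}
    - {"gripper":0,"dp":[0,0,-0.15],"rotation":[0,0,0]}
    - {"gripper":0,"dp":[0,0,-0.15],"rotation":[0,0,0]}
    - {"gripper":0,"dp":[0,0,-0.15],"rotation":[0,0,0]}

```text
time_s: 24.2
eef_pos: [0.5825, 0.4362, 0.0084]
eef_rot: [[0.382, 0.924, 0.003], [0.924, -0.382, 0.002], [0.003, 0.003, -1.0]]
ft_force: [-0.6, -0.9, 7.0]
finger_gap: 0.0584
finger_force: 67.2
```

Request:
carry_out:
  steps:
    - {"gripper":0,"dp":[0,0,0.06],"rotation":[0,0,0]}
    - {"gripper":0,"dp":[0,0,0.16],"rotation":[0,0,0]}
    - {"gripper":0,"dp":[0,-0.03,0.26],"rotation":[0,0,0.05]}
    - {"gripper":0,"dp":[-0.01,-0.12,0.34],"rotation":[0,0,0.1]}
    - {"gripper":0,"dp":[-0.02,-0.23,0.38],"rotation":[0,0,0.2]}
    - {"gripper":0,"dp":[-0.03,-0.34,0.38],"rotation":[0,0,0.3]}
    - {"gripper":0,"dp":[-0.04,-0.45,0.38],"rotation":[0,0,0.393]}
    - {"gripper":0,"dp":[-0.06,-0.56,0.38],"rotation":[0,0,0.393]}

```text
time_s: 25.2
eef_pos: [0.5506, 0.1536, 0.1963]
eef_rot: [[-0.02, 1.0, 0.001], [1.0, 0.02, -0.0], [-0.0, 0.001, -1.0]]
ft_force: [0.7, 0.6, -1.5]
finger_gap: 0.0586
finger_force: 66.3
```

Request:
carry_out:
  steps:
    - {"gripper":0,"dp":[0,-0.08,0],"rotation":[0,0,0]}
    - {"gripper":0,"dp":[0,-0.16,0],"rotation":[0,0,0]}
    - {"gripper":0,"dp":[0,-0.207,0],"rotation":[0,0,0]}
    - {"gripper":0,"dp":[0,-0.207,-0.06],"rotation":[0,0,0]}
    - {"gripper":0,"dp":[0,-0.207,-0.12],"rotation":[0,0,0]}
    - {"gripper":0,"dp":[0,-0.207,-0.17],"rotation":[0,0,0]}
    - {"gripper":0,"dp":[0,-0.207,-0.17],"rotation":[0,0,0]}
    - {"gripper":0,"dp":[0,-0.207,-0.17],"rotation":[0,0,0]}

```text
time_s: 26.2
eef_pos: [0.5516, 0.0518, 0.112]
eef_rot: [[-0.019, 1.0, 0.002], [1.0, 0.019, -0.0], [-0.0, 0.002, -1.0]]
ft_force: [-0.4, -0.2, -1.0]
finger_gap: 0.0581
finger_force: 66.2
```

Request:
carry_out:
  steps:
    - {"gripper":0,"dp":[0,0,-0.02],"rotation":[0,0,0]}
    - {"gripper":0,"dp":[0,0,-0.036],"rotation":[0,0,0]}
    - {"gripper":0,"dp":[0,0,-0.046],"rotation":[0,0,0]}
    - {"gripper":0,"dp":[0,0,-0.049],"rotation":[0,0,0]}
    - {"gripper":0,"dp":[0,0,-0.049],"rotation":[0,0,0]}

```text
time_s: 26.82
eef_pos: [0.551, 0.0518, 0.0865]
eef_rot: [[-0.019, 1.0, 0.0], [1.0, 0.019, -0.0], [-0.0, 0.0, -1.0]]
ft_force: [-1.8, 0.0, -0.2]
finger_gap: 0.0582
finger_force: 66.4
```

Request:
carry_out:
  steps:
    - {"gripper":0,"dp":[0,0,-0.002],"rotation":[0,0,0]}
    - {"gripper":0,"dp":[0,0,-0.002],"rotation":[0,0,0]}
    - {"gripper":0.85,"dp":[0,0,-0.002],"rotation":[0,0,0]}
    - {"gripper":0.85,"dp":[0,0,-0.002],"rotation":[0,0,0]}
    - {"gripper":0.85,"dp":[0,0,0.04],"rotation":[0,0,0]}
    - {"gripper":0.85,"dp":[0,0,0.12],"rotation":[0,0,0]}
    - {"gripper":0.85,"dp":[-0.05,0,0.2],"rotation":[0,0,0]}
    - {"gripper":0.85,"dp":[-0.15,0,0.24],"rotation":[0,0,0]}

```text
time_s: 27.82
eef_pos: [0.4775, 0.0514, 0.2089]
eef_rot: [[-0.019, 1.0, 0.005], [1.0, 0.019, -0.001], [-0.001, 0.005, -1.0]]
ft_force: [0.3, -0.8, 0.9]
finger_gap: 0.0728
finger_force: 0.0
```

Request:
carry_out:
  steps:
    - {"gripper":0.5,"dp":[-0.1,0,0],"rotation":[0,0,0]}
    - {"gripper":0,"dp":[-0.22,0,0],"rotation":[0,0,0]}
    - {"gripper":0,"dp":[-0.26,-0.1,0.1],"rotation":[0,0,0]}
    - {"gripper":0,"dp":[-0.26,-0.2,0.2],"rotation":[0,0,0]}
    - {"gripper":0,"dp":[-0.26,-0.3,0.25],"rotation":[0,0,0]}
    - {"gripper":0,"dp":[-0.26,-0.4,0.25],"rotation":[0,0,0]}
    - {"gripper":0,"dp":[-0.26,-0.4,0.25],"rotation":[0,0,0]}

```text
time_s: 28.7
eef_pos: [0.3456, -0.1519, 0.3319]
eef_rot: [[-0.012, 1.0, 0.001], [1.0, 0.012, -0.002], [-0.002, 0.001, -1.0]]
ft_force: [-0.3, 0.6, -0.5]
finger_gap: -0.0003
finger_force: 0.0
```

```bash
python3 - <<'E'
from h import *
tins2(.103,(.5,.61,-.02,.12));o=observe();print(o["eef_pos"],o["eef_rot"][:,1])
c=cam("side");save(c,"s7.png",(130,250,210,350),5)
x,y,z=world(c).reshape(-1,3).T;m=(z>.1)&(x>.46)&(x<.52)&(y>-.12)&(y<.0)
q=np.c_[y,z,x][m];print(m.sum(),(np.median(q,0)*1000).round(1),np.polyfit(q[:,1],q[:,0],1))
E
```

```text
ctr [549.9  50.4] mean [551.1  51.2] size 104 61 long dir -88.3 pca -89.2 pca size [ 57. 101.] 572
[ 0.3455743  -0.14969393  0.3312157 ] [ 9.99895402e-01  1.44628442e-02 -1.05845612e-04]
150 [-49.3 203.  486.2] [-0.14653917 -0.02001648]
```

View pics/s7.png

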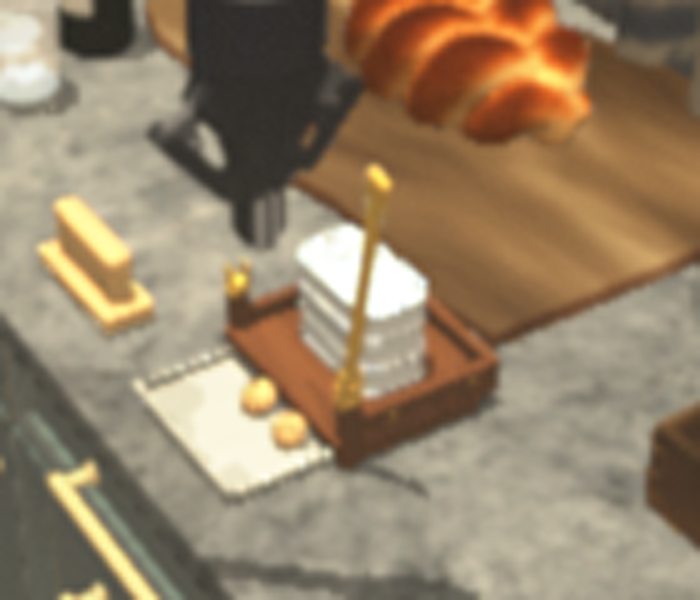

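Pile of three is flush; bar still raised (1.72 rad), shells in tray, scraper standing. Moving the shut fingers to the right of the bar.

Request:
carry_out:
  steps:
    - {"gripper":0,"dp":[0.1,0,0],"rotation":[0,0,0]}
    - {"gripper":0,"dp":[0.2,0,0],"rotation":[0,0,0]}
    - {"gripper":0,"dp":[0.288,0,-0.06],"rotation":[0,0,0]}
    - {"gripper":0,"dp":[0.288,0,-0.13],"rotation":[0,0,0]}
    - {"gripper":0,"dp":[0.288,0.03,-0.19],"rotation":[0,0,0]}
    - {"gripper":0,"dp":[0.288,0.06,-0.19],"rotation":[0,0,0]}
    - {"gripper":0,"dp":[0.288,0.06,-0.19],"rotation":[0,0,0]}

```text
time_s: 29.68
eef_pos: [0.4905, -0.1163, 0.2376]
eef_rot: [[-0.023, 1.0, 0.001], [1.0, 0.023, -0.0], [-0.0, 0.001, -1.0]]
ft_force: [-0.3, 1.0, 0.4]
finger_gap: -0.0004
finger_force: 0.0
```

Request:
carry_out:
  steps:
    - {"gripper":0,"dp":[0,0.08,0],"rotation":[0,0,0]}
    - {"gripper":0,"dp":[0,0.14,0],"rotation":[0,0,0]}
    - {"gripper":0,"dp":[0,0.2,0],"rotation":[0,0,0]}
    - {"gripper":0,"dp":[0,0.24,-0.018],"rotation":[0,0,0]}
    - {"gripper":0,"dp":[0,0.284,-0.036],"rotation":[0,0,0]}
    - {"gripper":0,"dp":[0,0.316,-0.069],"rotation":[0,0,0]}
    - {"gripper":0,"dp":[0,0.347,-0.102],"rotation":[0,0,0]}
    - {"gripper":0,"dp":[0,0.347,-0.102],"rotation":[0,0,0]}

```text
time_s: 30.68
eef_pos: [0.4887, 0.0562, 0.1836]
eef_rot: [[-0.021, 1.0, -0.003], [1.0, 0.021, 0.0], [0.0, -0.003, -1.0]]
ft_force: [-1.0, 0.2, 0.7]
finger_gap: -0.0003
finger_force: 0.0
```

```bash
python3 - <<'E'
from h import *
c=cam("side");save(c,"s8.png",(150,250,220,340),5);o=observe();print(o["eef_pos"],o["ft_force"])
E
```

```text
[0.48934513 0.05559066 0.18446456] [-0.41079875 -0.3469704   0.24618245]
```

View pics/s8.png

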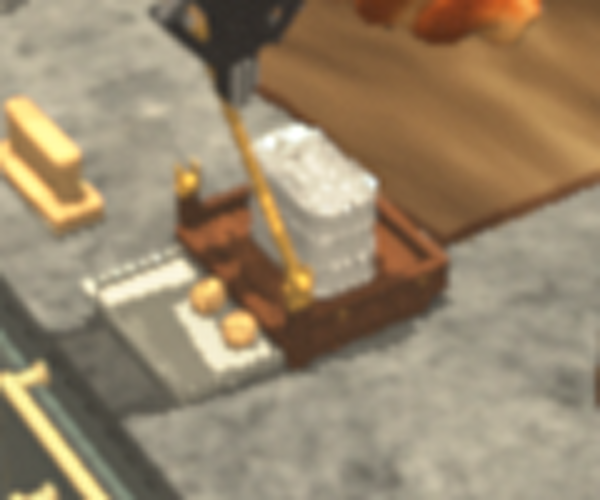

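The bar follows the fingers (now near 0.8 rad). Continuing down.

Request:
carry_out:
  steps:
    - {"gripper":0,"dp":[0,0.019,-0.038],"rotation":[0,0,0]}
    - {"gripper":0,"dp":[0,0.038,-0.076],"rotation":[0,0,0]}
    - {"gripper":0,"dp":[0,0.042,-0.11],"rotation":[0,0,0]}
    - {"gripper":0,"dp":[0,0.046,-0.143],"rotation":[0,0,0]}
    - {"gripper":0,"dp":[0,0.047,-0.168],"rotation":[0,0,0]}
    - {"gripper":0,"dp":[0,0.047,-0.19],"rotation":[0,0,0]}
    - {"gripper":0,"dp":[0,0.047,-0.204],"rotation":[0,0,0]}
    - {"gripper":0,"dp":[0,0.047,-0.206],"rotation":[0,0,0]}

```text
time_s: 31.72
eef_pos: [0.49, 0.0787, 0.0837]
eef_rot: [[-0.019, 1.0, -0.001], [1.0, 0.019, -0.0], [-0.0, -0.001, -1.0]]
ft_force: [-8.9, -0.7, 21.2]
finger_gap: -0.0001
finger_force: 10.9
```

Request:
carry_out:
  steps:
    - {"gripper":0,"dp":[0,0,0],"rotation":[0,0,0]}
    - {"gripper":0,"dp":[0,0,0.04],"rotation":[0,0,0]}
    - {"gripper":0,"dp":[0,0,0.14],"rotation":[0,0,0]}
    - {"gripper":0,"dp":[-0.02,0,0.24],"rotation":[0,0,0]}
    - {"gripper":0,"dp":[-0.14,0,0.34],"rotation":[0,0,0]}
    - {"gripper":0,"dp":[-0.26,0,0.44],"rotation":[0,0,0]}
    - {"gripper":0,"dp":[-0.26,-0.1,0.44],"rotation":[0,0,0]}
    - {"gripper":0,"dp":[-0.26,-0.2,0.44],"rotation":[0,0,0]}

```text
time_s: 32.72
eef_pos: [0.3598, -0.0218, 0.3048]
eef_rot: [[-0.022, 1.0, 0.006], [1.0, 0.022, -0.003], [-0.003, 0.006, -1.0]]
ft_force: [0.6, -0.5, -0.2]
finger_gap: 0.0001
finger_force: 0.0
```

```bash
python3 - <<'E'
from h import *
c=cam("side");save(c,"s9.png",(150,260,210,340),6);P=world(c);x,y,z=P.reshape(-1,3).T
for lo,hi in((-.02,.02),(.02,.06),(.06,.1),(.14,.17)):
    m=(abs(x-.489)<.01)&(y>lo)&(y<hi)&(z>.065)&(z<.1);print(lo,m.sum(),(np.median(z[m])*1000).round(1) if m.any() else None,(np.percentile(z[m],90)*1000).round(1) if m.any() else None)
tins2(.103,(.5,.61,-.02,.12))
E
```

```text
-0.02 22 83.0 86.8
0.02 23 82.8 86.2
0.06 23 81.8 86.4
0.14 24 84.2 90.5
ctr [549.9  50.4] mean [550.7  51. ] size 104 61 long dir -88.3 pca -89.3 pca size [ 58. 100.] 577
```

View pics/s9.png

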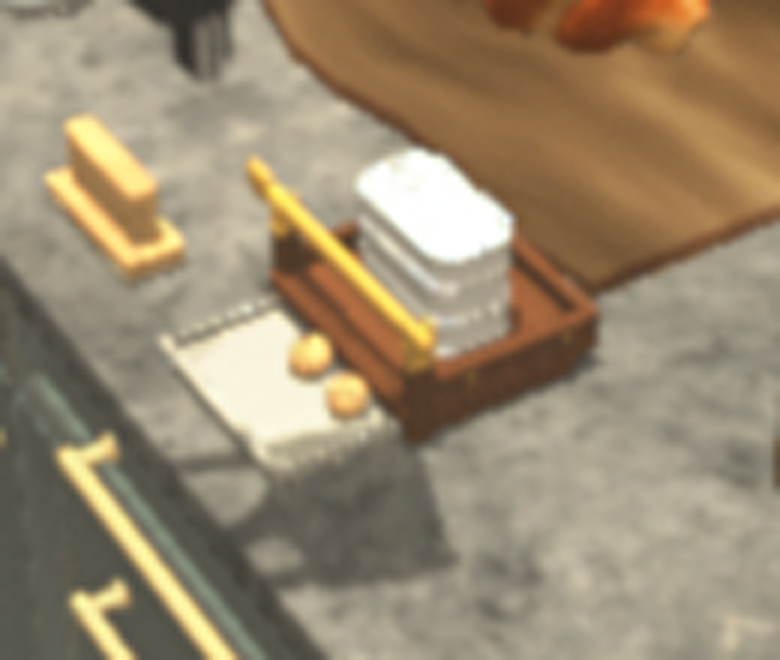

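The bar lies level in its catch (top at 82–84 mm along its length), the pile is flush, the scraper stands clear, and the shells are in the tray. Handing in.

```bash
python3 -c "
from rig import *
print(hand_in())"
```

```text
the job is handed in; nothing more can be done
None
```

The job is handed in at about 33 s on the robot's clock; the hand-in returned no verdict. Both shells are in the tray (resting against the board's edge), the three tins are in one flush pile, the bar is level in its catch, and the scraper stands upright clear of the caddy.

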